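# Complete the row of cells on the tester and hold the test selector on its third click

### The arm

A 6-joint arm with a two-finger parallel gripper is mounted at the origin on the work surface. World frame = base frame: x ahead of the robot, y to its left, z up, the work surface at z = 0. Lengths are in m, angles in degrees, forces in N, time in s.
With the tool pointing down it reaches from about 0.35 to 0.875 m from the base axis. Payload 4.2 kg.
Tool frame: the origin (TCP) lies between the finger pads; the fingertips stand 25 mm ahead of it and the grasp point (between the pads) lies 6 mm ahead of it (r.tips_ahead is the distance from the TCP to the fingertips, in m); z points along the fingers, y is the direction in which the jaws open and shut (so a half turn about z gives the same grasp; the last joint's range is limited). The gripper opens to 87 mm and grips with 3 to 60 N. Pads are 19 mm wide; open, the fingers measure 117 mm over their backs; the gripper's body (75 mm by 190 mm) begins 51 mm behind the grasp point.
Start: joints at [-58.866, 22.042, 0.453, 0, -68.411, -14.817], TCP at [0.176, -0.6, 0.248] pointing down, gripper open.
Joint ranges: [-179.83, 179.83], [-69.29, 118.12], [-61.27, 80.66], [-181.25, 117.63], [-171.15, -9.14], [-177.46, 177.46]. Speed limits (degrees/s): [159.86, 159.86, 180, 180, 180, 180].

### API

Orientations are given as a 3x3 rotation matrix whose columns are the frame's x, y, z axes.
In Python, from station import r, vision, finish_job gives the robot as it stands.
- The arm moves only by the shell command python3 -m jog 'ROWS'. ROWS is a JSON object of lists of equal length, an entry for each row: "rot": the turn, a rotation vector about the world's x, y, z in degrees, a list of three; "delta_pos": the shift along the world's x, y, z in mm, a list of three; "grip": the opening in per cent of the stroke, from 0 (shut) to 100 (fully open). A call has 1 to 10 rows; each row shifts and turns the commanded pose from where the row before left it; what a row does not reach is not made up. A row lasts 1/12 s, in which the tool goes at most 41.7 mm and 7.16 degrees, less where a joint would pass 70% of its speed; a pose out of reach is approached as far as the arm can. A call with a gripper value outside its range is refused whole. The fingers move at their own pace and stop on an object; the grip force is fixed at half the most. Time passes only in rows, so rows that do not move let the fingers close. It gives the time, the measured TCP pose, the force and the opening at its end, in the units of the state.
- r.sense(): the state, without advancing time (a new reading comes with each control period).
- vision.capture(name): name is "scene" or "top" or "wrist"; returns a dict with "frame" (480x640x3 uint8, red, green, blue), "K" (3x3 intrinsics, pixels), "k1" (the pictures are not rectified: a ray, as slopes to the right and down, at radius r is drawn at 1 + k1 r^2 times it, then the intrinsics apply), "xyz" and "orientation" of the camera in the world. Camera axes: x right, y up, looking along -z (the intrinsics and any distortion apply to the point x, -y, -z); pixel columns grow to the right and rows downward; lengths in m; the calibration is good to about 2 mm. A picture is of the moment at which its call begins. There is no depth.
- finish_job(): hands the job in, once; it reports no verdict.
The state is a dict: "time_s": time; "joints": joint angles; "joint_velocities": joint speeds; "effort": joint torques, N m; "tcp_pos": TCP position; "ee_rot": TCP orientation; "wrist_force": force on the tool from outside, world axes, zero at the start; "moment": the same for the moment, N m; "gripper_width": opening from 0.0 (shut) to 1.0 (fully open).
Only numpy, scipy, OpenCV 4.12 (cv2) and the standard library are available. Lean on these libraries where they do the work, as an engineer would, in place of code of your own. Each camera call takes 0.05 s, during which the arm holds its last target. There are 200 camera calls.

### The job

Stand the two loose battery cells upright on the two empty contact discs of the cell tester, so that the three cells make a neat row side by side, each centred on its disc. Then grip the tester's spring-return selector knob, turn it clockwise from rest to its third click and no farther, and finish the program still gripping it there: it springs back if let go. Leave the bottle, the capacitor and the solder reel that stand nearby where they are.

Things in the scene. Friction and masses are not known exactly. Their poses are not given: they have to be found in the camera images.
- tester: Grey cell tester fixed to the bench, 150 mm (x) by 280 mm (y). Origin: centre of its underside; -x side faces the robot at yaw 0. Its -y half is a panel 50 mm high with the selector; its +y half a contact shelf 30 mm high with three flat copper discs (28 mm across) in a row along y, 40 mm apart. A back lip 42 mm behind (+x of) the disc centres stands 12 mm above the shelf.
- place1 (a point): Centre of the shelf's contact disc farthest from the selector, on the shelf's top; cell_a stands on it already.
- place2 (a point): Centre of the middle contact disc, on the shelf's top; empty at the start.
- place3 (a point): Centre of the contact disc nearest the selector, on the shelf's top; empty at the start. The panel's side wall, 40 mm from this centre, rises 20 mm above the shelf. Places 2 and 3 take either loose cell.
- cell_a: Battery cell, upright grey cylinder 32 mm in diameter and 70 mm high (including a 3 mm high steel nub 14 mm across on top), about 0.14 kg; already stands on place1. Origin: centre of its underside, z up along the cell.
- cell_b: Loose battery cell like cell_a, standing upright on the bench to the robot's left of the tester, among a white bottle (40 mm across, 85 mm high) and a short black capacitor (40 mm across, 40 mm high). Origin: centre of its underside, z up along the cell.
- cell_c: The second loose battery cell, same as cell_b, in the same area.
- bottle: White bottle with a black cap, 40 mm across and 85 mm high, standing among the loose cells; not to be moved. Origin: centre of its underside.
- capacitor: Black capacitor, 40 mm across and 40 mm high, standing among the loose cells; not to be moved. Origin: centre of its underside.
- reel: Aluminium solder reel, 60 mm across and 40 mm high, standing on the bench to the robot's right, near the tester's selector end; not to be moved. Origin: centre of its underside.
- selector: Black selector knob: a disc 50 mm across, 8 mm thick, carrying a bar grip 46 mm long (x), 14 mm thick (y), 34 mm high. Origin: on the turning axis at the disc's underside, 50 mm above the bench; the bar's top is 92 mm above the bench. A white line marks its -x end; at rest it lies along the tester's x, line towards the tester's -x. Best pinched across its thickness from above.
- selector_grip (a point): Point on the selector's vertical turning axis, in the middle of the bar, 80 mm above the bench (12 mm below the bar's top): where to grip.
- selector_turn (a joint): Selector angle in rad: 0 at rest, growing clockwise seen from above, range 0 to 2.18. Clicks every 0.419 rad (24 deg): first 0.419, second 0.838, third 1.257, fourth 1.676. A spring pulls back with 0.08 to 0.1 N m; clicks add a ripple of 0.06 N m either way. White dots 41 mm from the axis mark rest (larger dot) and the clicks. One grasp can turn it to the third.

How it is judged:
By the outcome, as a careful person would: the job done as asked, in the order asked, and still so for the second after the job is handed in, while the arm keeps its last pose, push and grip.
It also fails if it takes over 58 s, if anything falls off the work surface, if the arm or the gripper's body presses on something with over 40 N, if the wrist force passes 120 N, or if a joint passes its speed limit or range.

## Working session

There is one attempt and no reset: what is moved stays moved. The work goes in short steps, Python scripts to look and compute and a shell command to move; the robot and the scene stay as the last step left them, time stands still between calls to the robot, and variables do not carry over. Pictures are saved under pics/ and viewed, about 8 in all and at most 12, crops included, and the job is handed in when it is done.

```bash
ls; mkdir -p pics; cat > h.py <<'E'
import numpy as np, cv2
from station import r, vision
def cap(name,fn=None):
    c=vision.capture(name)
    if fn: cv2.imwrite('pics/'+fn,cv2.cvtColor(c['frame'],cv2.COLOR_RGB2BGR))
    return c
def ray(c,u,v):
    K=np.array(c['K']);d=np.array([[[u,v]]],float)
    s=cv2.undistortPoints(d,K,np.array([c['k1'],0,0,0],float))[0,0]
    R=np.array(c['orientation']); return np.array(c['xyz']),R@np.array([s[0],-s[1],-1])
def onz(c,u,v,z):
    o,d=ray(c,u,v); return o+d*(z-o[2])/d[2]
def proj(c,p):
    q=np.array(c['orientation']).T@(np.array(p)-c['xyz']); x,y=q[0]/-q[2],-q[1]/-q[2]
    f=1+c['k1']*(x*x+y*y); K=np.array(c['K']); return K[0,0]*x*f+K[0,2],K[1,1]*y*f+K[1,2]
E
python3 - <<'E'
from h import *
for n in('scene','top'):
    c=cap(n,n+'1.png'); print(n,c['xyz'],np.round(c['orientation'],3).tolist(),c['K'],c['k1'])
s=r.sense();print(s)
E
```

```text
pics
scene [ 1.05040098 -0.29193426  0.72750244] [[0.49, -0.639, 0.594], [0.872, 0.367, -0.324], [-0.011, 0.676, 0.737]] [[432.99466394   0.         313.40625637]
 [  0.         432.99466394 241.23422711]
 [  0.           0.           1.        ]] 0.025396096660815944
top [ 0.27394098 -0.01615858  1.39593187] [[-0.013, 0.982, -0.188], [-1.0, -0.011, 0.015], [0.013, 0.188, 0.982]] [[561.48293152   0.         312.81882213]
 [  0.         561.48293152 242.71915312]
 [  0.           0.           1.        ]] 0.01208587505480832
{'time_s': 0.1, 'joints': array([-5.88675703e+01,  2.20868285e+01,  3.88142656e-01, -2.43516027e-02,
       -6.84105096e+01, -1.48159531e+01]), 'joint_velocities': array([ 0.1590444 , -0.18050196,  0.12794791,  0.12907703,  0.00326286,
       -0.00069828]), 'effort': array([ 1.63731038e-04, -3.91689885e+01,  1.87935126e+01,  4.23191965e+00,
        1.34809440e-02, -7.35955450e-05]), 'tcp_pos': array([ 0.17546466, -0.59936425,  0.2465701 ]), 'ee_rot': array([[-9.59768536e-01, -2.80791627e-01, -6.47047288e-04],
       [-2.80792352e-01,  9.59766787e-01,  1.83563136e-03],
       [ 1.05584579e-04,  1.94346716e-03, -9.99998106e-01]]), 'wrist_force': array([-0.50535058,  0.56194046, -0.24597552]), 'moment': array([ 0.0214514 , -0.00461252,  0.03911603]), 'gripper_width': 0.9985628878335621}
```

View pics/top1.png

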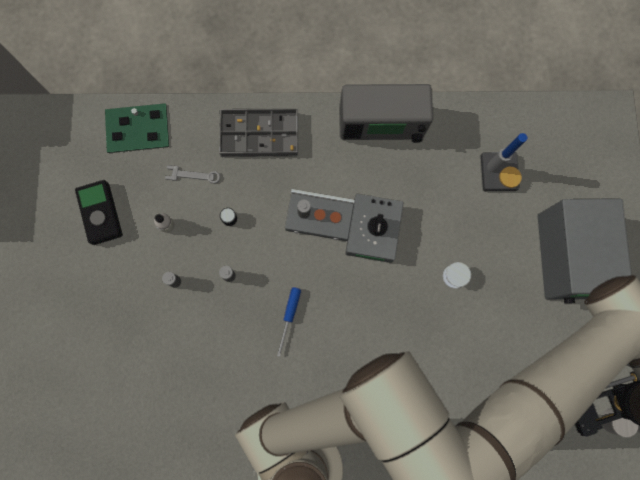

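View pics/scene1.png

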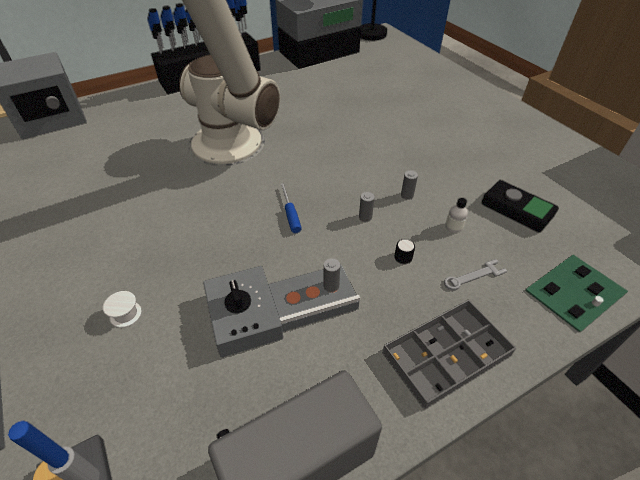

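```bash
python3 - <<'E'
from h import *
T=cap('top');S=cap('scene')
for n,c in(('top',T),('scene',S)):
    f=c['frame'].astype(int); m=((f[...,0]>f[...,2]*1.6)&(f[...,0]>70)).astype(np.uint8)
    k,l,st,ce=cv2.connectedComponentsWithStats(m)
    for i in range(1,k):
        p=onz(c,*ce[i],.03)
        if 25<st[i,4]<400 and .3<p[0]<.9 and abs(p[1])<.4: print(n,'disc',st[i,4],ce[i].round(1),p.round(4))
for n,u,v,z in(('bL',171,277,.07),('bR',226,270,.07),('A',304,205,.1),('bottle',160,219,.085),('capac',228,215,.04),('reel',457,272,.04),('sel',378,226,.058)):print(n,onz(T,u,v,z).round(3))
for n,u,v,z in(('bL',410,174,.07),('bR',367,196,.07),('A',332,263,.1),('bottle',462,202,.085),('cap',405,243,.04),('reel',121,302,.04),('sel',238,301,.058)):print('S',n,onz(S,u,v,z).round(3))
a=cv2.resize(cv2.cvtColor(T['frame'],cv2.COLOR_RGB2BGR)[180:300,140:420],None,fx=2.8,fy=2.8,interpolation=2)
b=cv2.resize(cv2.cvtColor(S['frame'],cv2.COLOR_RGB2BGR)[150:360,190:490],None,fx=2.6,fy=2.6,interpolation=2)
cv2.imwrite('pics/s2.png',b[:,:800])
E
```

```text
top disc 97 [319.3 214.1] [ 0.6076 -0.0539  0.03  ]
top disc 96 [335.1 216.9] [ 0.6    -0.0934  0.03  ]
scene disc 129 [312.4 291.9] [ 0.6057 -0.0537  0.03  ]
scene disc 136 [293.1 297.2] [ 0.598  -0.0927  0.03  ]
scene disc 27 [396.1 355.9] [0.7982 0.0067 0.03  ]
scene disc 30 [483.4 355.4] [0.8718 0.1392 0.03  ]
scene disc 37 [453.8 358.6] [0.8513 0.0905 0.03  ]
bL [0.448 0.301 0.07 ]
bR [0.463 0.171 0.07 ]
A [ 0.613 -0.016  0.1  ]
bottle [0.586 0.328 0.085]
capac [0.605 0.173 0.04 ]
reel [ 0.456 -0.388  0.04 ]
sel [ 0.569 -0.196  0.058]
S bL [0.445 0.304 0.07 ]
S bR [0.46  0.171 0.07 ]
S A [ 0.611 -0.013  0.1  ]
S bottle [0.593 0.328 0.085]
S cap [0.598 0.177 0.04 ]
S reel [ 0.45  -0.386  0.04 ]
S sel [ 0.573 -0.194  0.058]
```

```bash
python3 -m jog '{"delta_pos":[[23,34,0],[23,34,0],[23,34,0],[23,34,0],[23,34,0],[23,34,0],[23,34,0],[23,34,0],[23,34,0],[23,34,0]],"rot":[[0,0,6.2],[0,0,6.2],[0,0,6.2],[0,0,6.2],[0,0,6.2],[0,0,6.2],[0,0,6.2],[0,0,6.2],[0,0,6.2],[0,0,6.2]],"grip":[70,70,70,70,70,70,70,70,70,70]}'
python3 -m jog '{"delta_pos":[[5,41,0],[5,41,0],[5,41,0],[5,41,0],[5,41,0],[5,41,0],[5,41,0],[5,41,0],[5,41,0],[0,0,0]],"rot":[[0,0,0.6],[0,0,0],[0,0,0],[0,0,0],[0,0,0],[0,0,0],[0,0,0],[0,0,0],[0,0,0],[0,0,0]],"grip":[70,70,70,70,70,70,70,70,70,70]}'
python3 - <<'E'
from h import *
c=cap('wrist','w1.png');s=r.sense();print(s['tcp_pos'],s['ee_rot'].round(4),s['joints'].round(1));print(c['xyz'],np.round(c['orientation'],3).tolist(),c['K'][0][0],c['k1'])
E
```

```text
time_s: 1.03
tcp_pos: [0.4062, -0.2579, 0.2477]
ee_rot: [[-0.197, -0.98, 0.0], [-0.98, 0.197, -0.0], [-0.0, -0.0, -1.0]]
wrist_force: [0.7, -0.1, -0.0]
gripper_width: 0.701
time_s: 1.87
tcp_pos: [0.4518, 0.1148, 0.2477]
ee_rot: [[-0.186, -0.983, 0.002], [-0.983, 0.186, 0.001], [-0.002, -0.002, -1.0]]
wrist_force: [0.6, 0.7, -0.3]
gripper_width: 0.701
[0.45087259 0.11235751 0.24735299] [[-1.869e-01 -9.824e-01  0.000e+00]
 [-9.824e-01  1.869e-01  1.000e-04]
 [-1.000e-04  0.000e+00 -1.000e+00]] [ 34.1   6.2 -21.   -0.  -62.7 -44.9]
[0.43869217 0.04825954 0.38390496] [[-0.983, -0.178, -0.05], [0.185, -0.951, -0.248], [-0.003, -0.253, 0.968]] 385.39196685749533 0.019136738114750498
```

View pics/w1.png

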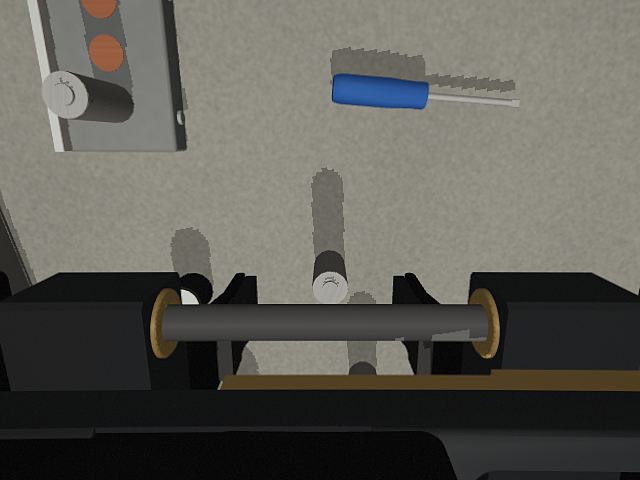

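```bash
python3 - <<'E'
from h import *
c=cap('wrist');f=c['frame'].astype(int)
m=((f[...,0]>f[...,2]*1.6)&(f[...,0]>70)).astype(np.uint8)
k,l,st,ce=cv2.connectedComponentsWithStats(m[:120,:200])
for i in range(1,k):
    if st[i,4]>200:print('disc',st[i],onz(c,*ce[i],.03))
g=cv2.cvtColor(c['frame'],cv2.COLOR_RGB2GRAY)
for (x0,y0,z) in((290,255,.067),(30,60,.097)):
    w=g[y0:y0+55,x0:x0+80]; m=(w>165).astype(np.uint8)
    m=cv2.morphologyEx(m,cv2.MORPH_CLOSE,np.ones((7,7)))
    k,l,st,ce=cv2.connectedComponentsWithStats(m); i=1+np.argmax(st[1:,4])
    cs,_=cv2.findContours((l==i).astype(np.uint8),0,2); e=cv2.minEnclosingCircle(max(cs,key=len))
    print(st[i],ce[i]+[x0,y0],e,onz(c,ce[i][0]+x0,ce[i][1]+y0,z))
E
```

```text
disc [ 80   0  36  23 648] [ 0.5999805 -0.08783    0.03     ]
disc [ 88  39  35  37 979] [ 0.60655891 -0.05336495  0.03      ]
[ 22  21  35  28 767] [328.82659713 289.71838331] ((39.0, 36.0), 17.117341995239258) [0.45834304 0.17222049 0.067     ]
[  7   0  18  27 216] [42.83796296 71.41203704] ((11.357142448425293, 12.642857551574707), 13.37270450592041) [ 0.6190148  -0.03312741  0.097     ]
```

```bash
python3 - <<'E'
from h import *
c=cap('wrist');print(onz(c,329,292,.067),onz(c,329,290.5,.067))
for n,pl in(('top',[(150,260,190,290),(205,255,245,285),(290,195,320,222)]),('scene',[(398,165,422,205),(355,188,380,225),(318,255,346,295)])):
    t=cap(n); cv2.imwrite('pics/%s3.png'%n,np.hstack([cv2.resize(cv2.cvtColor(t['frame'],cv2.COLOR_RGB2BGR)[y0:y0+40,x0:x0+40],None,fx=6,fy=6,interpolation=cv2.INTER_NEAREST) for x0,y0,_,_ in pl]))
a=cv2.imread('pics/top3.png');b=cv2.imread('pics/scene3.png');cv2.imwrite('pics/z3.png',np.vstack([a,b]))
E
```

```text
[0.45804886 0.17242414 0.067     ] [0.45778745 0.17103883 0.067     ]
```

View pics/z3.png

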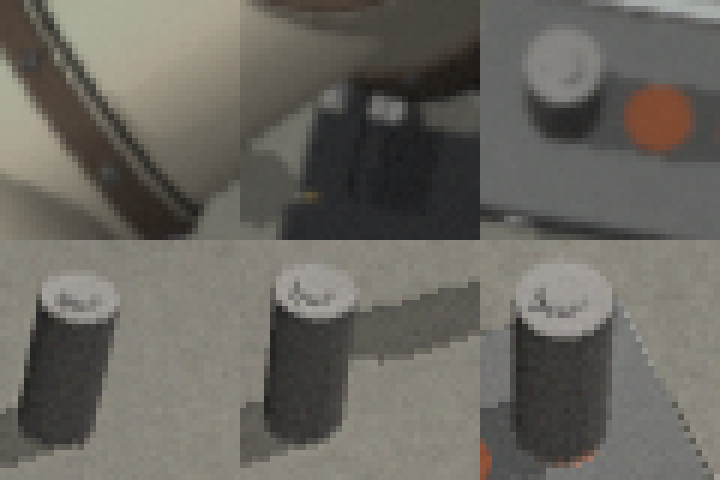

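```bash
python3 -m jog '{"delta_pos":[[4,29.5,0],[4,29.5,0],[0,0,-39],[0,0,-39],[0,0,-39],[0,0,-39],[0,0,-20],[0,0,-19],[0,0,0],[0,0,0]],"rot":[[0,0,0],[0,0,0],[0,0,0],[0,0,0],[0,0,0],[0,0,0],[0,0,0],[0,0,0],[0,0,0],[0,0,0]],"grip":[70,70,70,70,70,70,70,70,70,30]}'
python3 -m jog '{"delta_pos":[[0,0,0],[0,0,0],[0,0,0],[0,0,0],[0,0,0]],"rot":[[0,0,0],[0,0,0],[0,0,0],[0,0,0],[0,0,0]],"grip":[20,20,20,20,20]}'
python3 - <<'E'
from h import *
c=cap('wrist');b=cap('scene');s=r.sense();print(s['tcp_pos'],s['gripper_width'])
f=lambda t:cv2.cvtColor(t['frame'],cv2.COLOR_RGB2BGR)
cv2.imwrite('pics/w4.png',np.hstack([cv2.resize(f(c),(480,360)),cv2.resize(f(b)[140:260,310:410],(300,360))]))
E
```

```text
time_s: 2.95
tcp_pos: [0.4586, 0.1668, 0.0523]
ee_rot: [[-0.194, -0.981, -0.002], [-0.981, 0.194, -0.002], [0.002, 0.001, -1.0]]
wrist_force: [0.4, 0.2, 0.9]
gripper_width: 0.676
time_s: 3.37
tcp_pos: [0.4589, 0.1684, 0.0535]
ee_rot: [[-0.192, -0.981, 0.001], [-0.981, 0.192, 0.001], [-0.001, -0.001, -1.0]]
wrist_force: [-1.0, 0.2, 3.1]
gripper_width: 0.364
[0.45890353 0.16847021 0.05346792] 0.3605704699499429
```

View pics/w4.png

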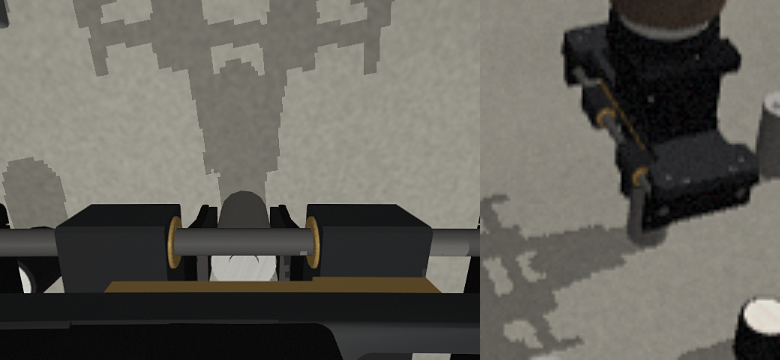

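```bash
python3 -m jog '{"delta_pos":[[0,0,20],[0,0,35],[0,0,40],[0,0,40],[0,0,15],[18,-27,0],[22,-33,0],[22,-33,0],[22,-33,0],[22,-33,0]],"rot":[[0,0,0],[0,0,0],[0,0,0],[0,0,0],[0,0,0],[0,0,0],[0,0,0],[0,0,0],[0,0,0],[0,0,0]],"grip":[20,20,20,20,20,20,20,20,20,20]}'
python3 -m jog '{"delta_pos":[[22,-33,0],[20,-33,0],[0,0,-30],[0,0,-40],[0,0,-20],[0,0,0],[0,0,0]],"rot":[[0,0,0],[0,0,0],[0,0,0],[0,0,0],[0,0,0],[0,0,0],[0,0,0]],"grip":[20,20,20,20,20,20,20]}'
python3 - <<'E'
from h import *
c=cap('wrist');b=cap('scene');s=r.sense();print(s['tcp_pos'],s['gripper_width'],s['ee_rot'].round(3).tolist(), s['wrist_force'])
f=lambda t:cv2.cvtColor(t['frame'],cv2.COLOR_RGB2BGR)
cv2.imwrite('pics/w5.png',np.hstack([f(c)[200:400,180:460],cv2.resize(f(b)[210:330,240:400],(400,300))[:200] ]) if 0 else np.hstack([cv2.resize(f(c),(480,360)),cv2.resize(f(b)[220:340,260:366],(320,360))]))
E
```

```text
time_s: 4.3
tcp_pos: [0.5649, 0.0078, 0.2023]
ee_rot: [[-0.192, -0.981, -0.001], [-0.981, 0.192, 0.0], [-0.0, 0.001, -1.0]]
wrist_force: [1.3, 0.2, -0.9]
gripper_width: 0.366
time_s: 4.88
tcp_pos: [0.6061, -0.057, 0.1115]
ee_rot: [[-0.192, -0.981, -0.003], [-0.981, 0.192, -0.001], [0.001, 0.003, -1.0]]
wrist_force: [1.0, 0.3, -0.4]
gripper_width: 0.357
[ 0.60806221 -0.05652241  0.11443507] 0.3594125517567714 [[-0.191, -0.982, 0.004], [-0.982, 0.191, -0.0], [-0.001, -0.004, -1.0]] [ 0.95331184  0.42570673 -0.2568938 ]
```

View pics/w5.png

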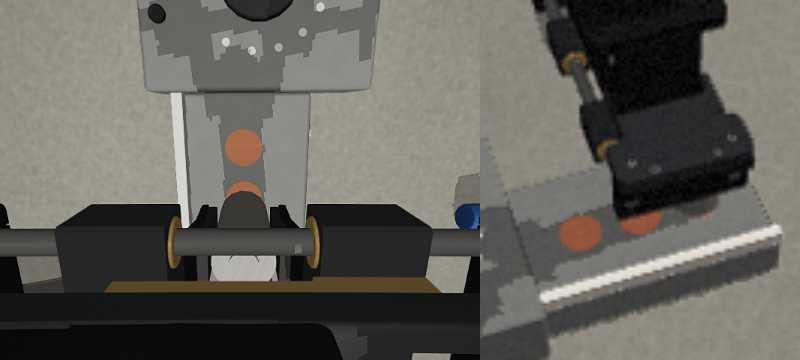

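```bash
python3 -m jog '{"delta_pos":[[0,0,-15],[0,0,-10],[0,0,-3],[0,0,0],[0,0,0],[0,0,0]],"rot":[[0,0,0],[0,0,0],[0,0,0],[0,0,0],[0,0,0],[0,0,0]],"grip":[20,20,20,20,20,20]}'
python3 - <<'E'
from h import *
c=cap('wrist','w6.png');s=r.sense();print(s['tcp_pos'],s['wrist_force'].round(1))
f=c['frame'].astype(int); m=((f[...,0]>f[...,2]*1.6)&(f[...,0]>70)).astype(np.uint8)
k,l,st,ce=cv2.connectedComponentsWithStats(m)
for i in range(1,k):
    if st[i,4]>60 and st[i,1]<300 and st[i,2]<90:print(st[i],ce[i],onz(c,*ce[i],.03))
g=cv2.cvtColor(c['frame'],cv2.COLOR_RGB2GRAY);print(g[215:290,324]); print(g[275,280:370])
for v in range(230,281,10): print(v,onz(c,324,v,.03))
E
```

```text
time_s: 5.48
tcp_pos: [0.6072, -0.0567, 0.0855]
ee_rot: [[-0.192, -0.981, 0.002], [-0.981, 0.192, -0.0], [-0.0, -0.002, -1.0]]
wrist_force: [-0.7, 1.1, -0.5]
gripper_width: 0.361
[ 0.60719398 -0.05669851  0.08541533] [-0.2  0.6 -1.6]
[ 300  175   55   55 2404] [327.05865225 201.89975042] [ 0.59882244 -0.09299692  0.03      ]
[314 253  40  20  96] [337.09375    258.04166667] [ 0.59926878 -0.06307731  0.03      ]
[223 289  19  69 735] [230.55646259 323.73469388] [ 0.66306733 -0.0373314   0.03      ]
[407 289  19  69 735] [418.05442177 323.3047619 ] [ 0.56286881 -0.01824825  0.03      ]
[125 123 123 123 124 125 122 120 120 121 120 121 123 125 126 106 107 108
 107 107 107 107 108 107 108 108 108 107 107 107 107 107 108 106 107 108
 108  98 132  93  52  58  57  60  59  60  60  58  59  60  59  60  59  60
  59  59  60  58  59  58  58  60  58  58  58  59  59  59  58  58  60  57
  59  59  59]
[128 128 128 128 129 128 128 127 126 158 152 147 147 149 154 107  59  51
  54  56  54  57  57  57  57  58  58  58  58  57  57  59  58  59  59  59
  59  60  60  58  59  59  59  59  58  59  58  59  60  59  59  59  60  59
  61  60  58  59  59  60  60  58  60  59  60  58  57  58  58  59  57  56
  55  52  82 112 107 101 153 153 158 125 128 129 129 129 128 130 129 130]
230 [ 0.60309519 -0.07908934  0.03      ]
240 [ 0.60410538 -0.07390509  0.03      ]
250 [ 0.60512928 -0.06865049  0.03      ]
260 [ 0.60616707 -0.06332449  0.03      ]
270 [ 0.60721898 -0.05792606  0.03      ]
280 [ 0.6082852  -0.05245414  0.03      ]
```

```bash
python3 -m jog '{"delta_pos":[[-1.6,-2.1,0],[0,0,0],[0,0,-1.5],[0,0,-0.5],[0,0,0],[0,0,0]],"rot":[[0,0,0],[0,0,0],[0,0,0],[0,0,0],[0,0,0],[0,0,0]],"grip":[20,20,20,20,20,20]}'
cat > m.py <<'E'
from h import *
c=cap('wrist');s=r.sense();print(s['tcp_pos'],s['wrist_force'].round(1))
f=c['frame'].astype(int); m=((f[...,0]>f[...,2]*1.6)&(f[...,0]>70)).astype(np.uint8)
k,l,st,ce=cv2.connectedComponentsWithStats(m)
for i in range(1,k):
    if st[i,4]>8 and st[i,1]<280 and st[i,2]<90:print(st[i],ce[i])
g=cv2.cvtColor(c['frame'],cv2.COLOR_RGB2GRAY).astype(int)
R=np.where(g[275,290:365]<80)[0]+290; u=(R[0]+R[-1])/2; v=230+np.where(g[230:300,int(u)]<80)[0][0]
import sys
p=np.array([float(sys.argv[1]),float(sys.argv[2]),.03]); yy=np.array([-.193*-1,.981,0])
print('cell u range',R[0],R[-1],'front v',v,'want u',proj(c,p)[0],'front v',proj(c,p-.016*yy)[1],'front pt',onz(c,u,v-.5,.03),'want',p-.016*yy)
E
python3 m.py .6066 -.0537
```

```text
time_s: 6.03
tcp_pos: [0.6053, -0.059, 0.0836]
ee_rot: [[-0.192, -0.981, 0.001], [-0.981, 0.192, -0.0], [0.0, -0.001, -1.0]]
wrist_force: [-1.5, 0.3, 5.6]
gripper_width: 0.358
[ 0.60526928 -0.05900932  0.08351941] [-2.   0.2  4.7]
[ 296  181   56   55 2424] [323.8799505  207.91872937]
cell u range 296 354 front v 255 want u 323.7501568800261 front v 254.17072389671554 front pt [ 0.60294029 -0.06910516  0.03      ] want [ 0.603512 -0.069396  0.03    ]
```

```bash
python3 -m jog '{"delta_pos":[[0,0,0],[0,0,0],[0,0,0],[0,0,10],[0,0,40],[0,0,40],[0,0,40],[0,0,0]],"rot":[[0,0,0],[0,0,0],[0,0,0],[0,0,0],[0,0,0],[0,0,0],[0,0,0],[0,0,0]],"grip":[55,55,55,55,60,70,70,70]}'
python3 -m jog '{"delta_pos":[[-12,35,0],[-17,37,0],[-17,37,0],[-17,37,0],[-17,37,0],[-17,37,0],[-17,37,0],[-17,37,0],[0,0,0],[0,0,0]],"rot":[[0,0,0],[0,0,0],[0,0,0],[0,0,0],[0,0,0],[0,0,0],[0,0,0],[0,0,0],[0,0,0],[0,0,0]],"grip":[70,70,70,70,70,70,70,70,70,70]}'
python3 - <<'E'
from h import *
s=r.sense();print(s['tcp_pos']);c=cap('wrist','w7.png')
print(proj(c,(.446,.303,.067)))
f=lambda t:cv2.cvtColor(t['frame'],cv2.COLOR_RGB2BGR)
b=cap('scene')
cv2.imwrite('pics/w7.png',np.hstack([cv2.resize(f(c),(480,360)),cv2.resize(f(b)[220:340,260:366],(320,360))]))
E
```

```text
time_s: 6.75
tcp_pos: [0.6098, -0.0592, 0.2231]
ee_rot: [[-0.19, -0.982, 0.019], [-0.982, 0.19, -0.001], [-0.003, -0.018, -1.0]]
wrist_force: [1.4, 0.8, 1.4]
gripper_width: 0.685
time_s: 7.58
tcp_pos: [0.4732, 0.2371, 0.213]
ee_rot: [[-0.188, -0.982, 0.001], [-0.982, 0.188, 0.001], [-0.001, -0.001, -1.0]]
wrist_force: [0.3, -0.5, 0.6]
gripper_width: 0.698
[0.47320283 0.23708638 0.21300608]
(np.float64(373.9025235274365), np.float64(305.3470555641242))
```

View pics/w7.png

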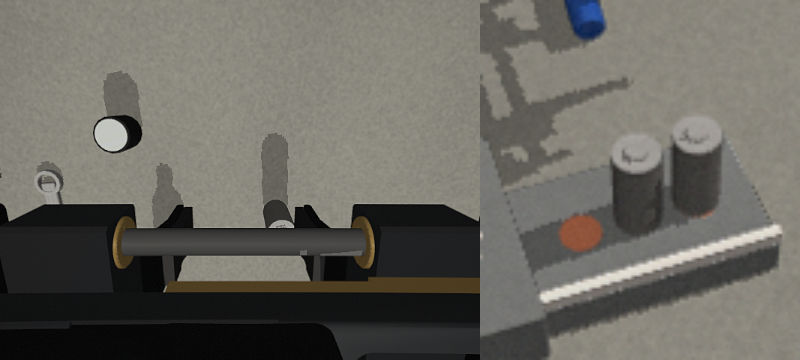

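```bash
python3 -m jog '{"delta_pos":[[-14.5,34,0],[-14.5,34,0],[0,0,0],[0,0,-39],[0,0,-39],[0,0,-39],[0,0,-25],[0,0,-17],[0,0,0],[0,0,0]],"rot":[[0,0,0],[0,0,0],[0,0,0],[0,0,0],[0,0,0],[0,0,0],[0,0,0],[0,0,0],[0,0,0],[0,0,0]],"grip":[70,70,70,70,70,70,70,70,70,70]}'
python3 - <<'E'
from h import *
c=cap('wrist','w8.png');print(r.sense()['tcp_pos'])
g=cv2.cvtColor(c['frame'],cv2.COLOR_RGB2GRAY).astype(int)
print(g[230:300:2,324]);print(g[275,260:400:2]);
for v in (240,250,260,270):print(v,onz(c,324,v,0))
E
```

```text
time_s: 8.52
tcp_pos: [0.4457, 0.3017, 0.0531]
ee_rot: [[-0.194, -0.981, -0.001], [-0.981, 0.194, -0.002], [0.002, 0.001, -1.0]]
wrist_force: [0.5, 1.3, 0.8]
gripper_width: 0.699
[0.44622484 0.30270328 0.05430466]
[100 103 105 104 103 103 102 102 102 106 110 111 111 111  41  51  51  52
  51  52  52  51  53  52  52  52  52  52  53  51  53  52  52  52  52]
[144 144 139 140 142 143 144 144 144 137 134 136 140 142 143 145 141 141
 142 158  43  49  50  50  49  50  51  51  50  53  53  52  51  53  52  51
  52  52  52  51  52  53  51  53  52  51  50  42 151 138 137 139 142 141
 143 145 142 140 138 143 146 145 146 145 142 143 149 124 128 128]
240 [0.44226601 0.28380172 0.        ]
250 [0.44328832 0.28898557 0.        ]
260 [0.44432437 0.29423918 0.        ]
270 [0.44537438 0.29956354 0.        ]
```

View pics/w8.png

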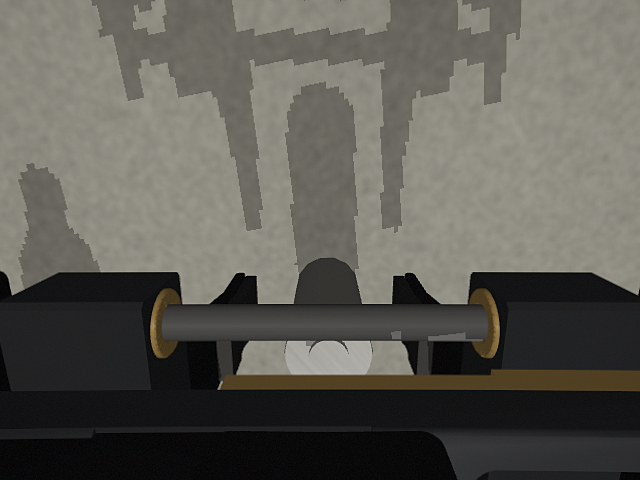

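```bash
python3 -m jog '{"delta_pos":[[0.5,3,-0.5],[0,0,0],[0,0,0],[0,0,0],[0,0,0],[0,0,0],[0,0,0]],"rot":[[0,0,0],[0,0,0],[0,0,0],[0,0,0],[0,0,0],[0,0,0],[0,0,0]],"grip":[70,30,20,20,20,20,20]}'
python3 - <<'E'
from h import *
c=cap('wrist');print(r.sense()['tcp_pos'])
g=cv2.cvtColor(c['frame'],cv2.COLOR_RGB2GRAY).astype(int)
R=np.where(g[275,290:365]<80)[0]+290; u=(R[0]+R[-1])/2; v=230+np.where(g[230:300,int(u)]<80)[0][0];print(R[0],R[-1],v,onz(c,u,v-.5,0))
E
```

```text
time_s: 9.15
tcp_pos: [0.4455, 0.3062, 0.0533]
ee_rot: [[-0.192, -0.981, 0.0], [-0.981, 0.192, 0.0], [-0.0, -0.0, -1.0]]
wrist_force: [-0.8, -0.7, 1.7]
gripper_width: 0.358
[0.44543821 0.30618259 0.05327111]
295 354 250 [0.4428109 0.2934097 0.       ]
```

```bash
python3 -m jog '{"delta_pos":[[0,0,20],[0,0,35],[0,0,40],[0,0,40],[0,0,15],[9,-22,0],[14,-37,0],[14,-37,0],[14,-37,0],[14,-37,0]],"rot":[[0,0,0],[0,0,0],[0,0,0],[0,0,0],[0,0,0],[0,0,0],[0,0,0],[0,0,0],[0,0,0],[0,0,0]],"grip":[20,20,20,20,20,20,20,20,20,20]}'
python3 -m jog '{"delta_pos":[[14,-37,0],[14,-37,0],[14,-37,0],[14,-37,0],[14,-37,0],[14,-37,0],[4,-10,0],[0,0,0],[0,0,0]],"rot":[[0,0,0],[0,0,0],[0,0,0],[0,0,0],[0,0,0],[0,0,0],[0,0,0],[0,0,0],[0,0,0]],"grip":[20,20,20,20,20,20,20,20,20]}'
```

```text
time_s: 10.03
tcp_pos: [0.5102, 0.1344, 0.2026]
ee_rot: [[-0.192, -0.981, -0.001], [-0.981, 0.192, -0.0], [0.0, 0.001, -1.0]]
wrist_force: [1.4, 0.0, -2.2]
gripper_width: 0.362
time_s: 10.78
tcp_pos: [0.5979, -0.0964, 0.2019]
ee_rot: [[-0.194, -0.981, -0.002], [-0.981, 0.194, 0.0], [0.0, 0.002, -1.0]]
wrist_force: [0.7, -1.4, -1.8]
gripper_width: 0.359
```

```bash
python3 -m jog '{"delta_pos":[[0,0,-30],[0,0,-39],[0,0,-30],[0,0,-13],[0,0,-4],[0,0,0],[0,0,0],[0,0,0]],"rot":[[0,0,0],[0,0,0],[0,0,0],[0,0,0],[0,0,0],[0,0,0],[0,0,0],[0,0,0]],"grip":[20,20,20,20,20,20,20,20]}'
python3 m.py .5988 -.0930
```

```text
time_s: 11.45
tcp_pos: [0.5997, -0.0953, 0.089]
ee_rot: [[-0.191, -0.982, 0.004], [-0.982, 0.191, 0.0], [-0.001, -0.004, -1.0]]
wrist_force: [0.1, 0.8, -1.0]
gripper_width: 0.362
[ 0.59962586 -0.0954109   0.0889256 ] [ 0.1  0.5 -1.5]
cell u range 295 354 front v 250 want u 327.13663537143435 front v 244.80008419534906 front pt [ 0.59763407 -0.10644965  0.03      ] want [ 0.595712 -0.108696  0.03    ]
```

```bash
python3 -m jog '{"delta_pos":[[-1.2,-0.5,-3],[0,0,-1],[0,0,0],[0,0,0],[0,0,0]],"rot":[[0,0,0],[0,0,0],[0,0,0],[0,0,0],[0,0,0]],"grip":[20,20,20,20,20]}'
python3 m.py .5988 -.0930
```

```text
time_s: 11.92
tcp_pos: [0.5973, -0.0965, 0.0833]
ee_rot: [[-0.192, -0.981, -0.0], [-0.981, 0.192, -0.0], [0.0, 0.0, -1.0]]
wrist_force: [-1.4, 0.1, -0.0]
gripper_width: 0.359
[ 0.59730746 -0.09647758  0.0833357 ] [-0.4 -0.  -0.6]
cell u range 295 354 front v 250 want u 322.6693075291949 front v 250.9299765123777 front pt [ 0.59465317 -0.10926632  0.03      ] want [ 0.595712 -0.108696  0.03    ]
```

```bash
python3 -m jog '{"delta_pos":[[0.9,0.4,0],[0,0,-0.7],[0,0,0],[0,0,0],[0,0,0]],"rot":[[0,0,0],[0,0,0],[0,0,0],[0,0,0],[0,0,0]],"grip":[20,20,20,20,20]}'
python3 m.py .5988 -.0930
```

```text
time_s: 12.38
tcp_pos: [0.5982, -0.0961, 0.0833]
ee_rot: [[-0.192, -0.981, 0.0], [-0.981, 0.192, -0.0], [0.0, -0.0, -1.0]]
wrist_force: [-3.2, -0.1, 5.7]
gripper_width: 0.363
[ 0.59821224 -0.09616538  0.08326797] [-2.1 -0.3  5.3]
cell u range 295 354 front v 250 want u 324.2967039480228 front v 250.06660002725897 front pt [ 0.59558235 -0.10897817  0.03      ] want [ 0.595712 -0.108696  0.03    ]
```

```bash
python3 -m jog '{"delta_pos":[[0,0,0],[0,0,0],[0,0,0],[0,0,10],[0,0,40],[0,0,40],[0,0,40],[-5,-20,0],[-5,-20,0],[-5,-20,0]],"rot":[[0,0,0],[0,0,0],[0,0,0],[0,0,0],[0,0,0],[0,0,0],[0,0,0],[0,0,7],[0,0,7],[0,0,7]],"grip":[55,55,55,55,60,70,70,60,60,60]}'
python3 -m jog '{"delta_pos":[[-5,-20,0],[-5,-20,0],[-3,0,0],[0,0,0],[0,0,0],[0,0,0],[0,0,0],[0,0,0],[0,0,0],[0,0,0]],"rot":[[0,0,7],[0,0,7],[0,0,7],[0,0,7],[0,0,7],[0,0,7],[0,0,7],[0,0,7],[0,0,7],[0,0,6]],"grip":[60,60,60,60,60,60,60,60,60,60]}'
python3 - <<'E'
from h import *
s=r.sense();print(s['tcp_pos'],s['joints'].round(1));c=cap('wrist')
f=lambda t:cv2.cvtColor(t['frame'],cv2.COLOR_RGB2BGR)
b=cap('scene');cv2.imwrite('pics/b9.png',f(b));cv2.imwrite('pics/w9f.png',f(c))
cv2.imwrite('pics/w9.png',np.hstack([cv2.resize(f(c),(480,360)),cv2.resize(f(b)[220:340,260:366],(320,360))]))
E
```

```text
time_s: 13.27
tcp_pos: [0.5836, -0.1563, 0.2143]
ee_rot: [[0.179, -0.984, 0.003], [-0.984, -0.179, 0.0], [0.0, -0.003, -1.0]]
wrist_force: [-0.3, -0.6, -0.4]
gripper_width: 0.609
time_s: 14.1
tcp_pos: [0.5704, -0.196, 0.213]
ee_rot: [[0.982, -0.187, 0.001], [-0.187, -0.982, -0.0], [0.001, -0.0, -1.0]]
wrist_force: [0.3, 0.8, -0.4]
gripper_width: 0.601
[ 0.57041757 -0.19604814  0.21304335] [ -3.6  21.4  -5.7   0.  -62.8  82.8]
```

View pics/w9.png

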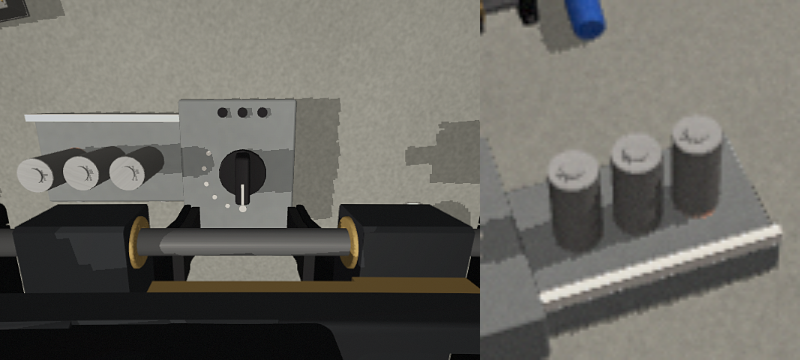

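```bash
python3 - <<'E'
from h import *
c=cap('wrist');print(c['xyz'],c['orientation'].round(2).tolist())
f=c['frame'];g=cv2.cvtColor(f,cv2.COLOR_RGB2GRAY)
m=(g<50).astype(np.uint8);w=np.zeros_like(m);w[180:275,275:370]=m[180:275,275:370]
cs,_=cv2.findContours(w,0,2);k=max(cs,key=cv2.contourArea);h=cv2.minEnclosingCircle(k);print('knob',h,onz(c,*h[0],.056), cv2.boundingRect(k))
m=(g>140).astype(np.uint8);m[:195]=0;m[275:]=0;m[:,240:]=0
m=cv2.morphologyEx(m,cv2.MORPH_CLOSE,np.ones((5,5)))
cs,_=cv2.findContours(m,0,2)
for k in cs:
    if cv2.contourArea(k)>600: e=cv2.fitEllipse(cv2.convexHull(k));print('top',np.round(e[0],1),np.round(e[1],1),onz(c,*e[0],.097))
m=((g>165)).astype(np.uint8);m[:190]=0;m[300:]=0;m[:,:265]=0;m[:,345:]=0
kk,l,st,ce=cv2.connectedComponentsWithStats(m)
for i in range(1,kk):
    if st[i,4]>5: print('dot',st[i],ce[i].round(1),onz(c,*ce[i],.05).round(4),'z92',onz(c,*ce[i],.092).round(4))
E
```

```text
[ 0.63711733 -0.20838127  0.34938079] [[-0.19, 0.95, 0.24], [-0.98, -0.19, -0.05], [-0.0, -0.25, 0.97]]
knob ((323.0, 235.63699340820312), 36.85478973388672) [ 0.56638885 -0.19332575  0.056     ] (292, 199, 63, 74)
top [169.2 232.7] [43.  52.3] [ 0.59803532 -0.09451345  0.097     ]
top [117.5 269.1] [107.4 332.7] [ 0.58005429 -0.052539    0.097     ]
dot [276 202   5   2   8] [278.  202.5] [ 0.5979 -0.1636  0.05  ] z92 [ 0.6034 -0.1699  0.092 ]
dot [272 243   7   6  30] [274.8 245.4] [ 0.5644 -0.1534  0.05  ] z92 [ 0.5746 -0.1611  0.092 ]
dot [319 246  10  37 157] [323.3 268.2] [ 0.538 -0.188  0.05 ] z92 [ 0.5519 -0.1908  0.092 ]
dot [283 260   7   6  29] [286.2 262.7] [ 0.5484 -0.1592  0.05  ] z92 [ 0.5609 -0.1661  0.092 ]
dot [301 272   6   6  30] [303.3 274.2] [ 0.536  -0.1709  0.05  ] z92 [ 0.5502 -0.1762  0.092 ]
```

```bash
python3 - <<'E'
from h import *
b=cap('scene');c=cap('wrist')
f=lambda t:cv2.cvtColor(t['frame'],cv2.COLOR_RGB2BGR)
for u,v in((331.9,264),(311.7,271),(291.1,276.7)):print(onz(b,u,v,.097).round(4))
g=cv2.cvtColor(b['frame'],cv2.COLOR_RGB2GRAY)[252:290,275:350];m=(g>128).astype(np.uint8)
m=cv2.morphologyEx(m,cv2.MORPH_CLOSE,np.ones((3,3)));k,l,st,ce=cv2.connectedComponentsWithStats(m)
for i in range(1,k):
    if st[i,4]>40:
        q,_=cv2.findContours((l==i).astype(np.uint8),0,2);e=cv2.fitEllipse(cv2.convexHull(max(q,key=len)));print(st[i],np.add(e[0],[275,252]).round(1),np.round(e[1],1),onz(b,e[0][0]+275,e[0][1]+252,.097).round(4))
A=cv2.resize(f(b)[250:310,275:355],(800,600),interpolation=cv2.INTER_CUBIC)[:, :]
B=f(c)[190:280,10:240]
cv2.imwrite('pics/z10.png',np.vstack([cv2.resize(f(b)[250:310,270:350],(460,345),interpolation=2),cv2.resize(B,(460,180),interpolation=2)]))
E
```

```text
[ 0.6104 -0.0132  0.097 ]
[ 0.6062 -0.0544  0.097 ]
[ 0.599  -0.0938  0.097 ]
[   0    0   75   31 1793] [309.4 266.3] [ 32.1 161.4] [ 0.5942 -0.0526  0.097 ]
```

View pics/z10.png

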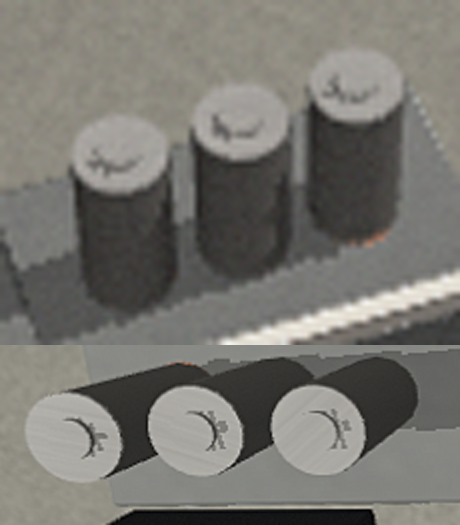

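```bash
python3 -m jog '{"delta_pos":[[4,18,0],[4,18,0],[4,18,0],[4,18,0],[4,18,0],[4,18,0],[4,18,0],[4,18,0],[4,18,0],[4,18,0]],"rot":[[0,0,-7],[0,0,-7],[0,0,-7],[0,0,-7],[0,0,-7],[0,0,-7],[0,0,-7],[0,0,-7],[0,0,-7],[0,0,-7]],"grip":[60,60,60,60,60,60,60,60,60,60]}'
python3 -m jog '{"delta_pos":[[0,1,0],[0,0,0],[0,0,0],[0,0,-30],[0,0,-39],[0,0,-35],[0,0,-22],[0,0,-3],[0,0,0],[0,0,0]],"rot":[[0,0,-7],[0,0,-7],[0,0,-6],[0,0,0],[0,0,0],[0,0,0],[0,0,0],[0,0,0],[0,0,0],[0,0,0]],"grip":[60,60,60,60,60,60,60,60,60,60]}'
python3 m.py .6143 -.0145
```

```text
time_s: 15.18
tcp_pos: [0.6104, -0.0151, 0.2125]
ee_rot: [[0.147, -0.989, 0.0], [-0.989, -0.147, 0.0], [0.0, -0.0, -1.0]]
wrist_force: [0.2, -0.4, 0.4]
gripper_width: 0.598
time_s: 16.02
tcp_pos: [0.6115, -0.0149, 0.0848]
ee_rot: [[-0.192, -0.981, 0.003], [-0.981, 0.192, -0.0], [-0.0, -0.003, -1.0]]
wrist_force: [0.6, 0.3, 0.6]
gripper_width: 0.602
[ 0.61184329 -0.01477399  0.08551786] [ 0.  -0.4  0.4]
cell u range 294 355 front v 271 want u 319.48725304717453 front v 244.80681252158706 front pt [ 0.61132498 -0.01601263  0.03      ] want [ 0.611212 -0.030196  0.03    ]
```

```bash
python3 -m jog '{"delta_pos":[[0,0,-1],[0,0,0],[0,0,0],[0,0,0],[0,0,0],[0,0,3],[0,0,0],[2.7,-0.5,0],[0,0,0],[0,0,0]],"rot":[[0,0,0],[0,0,0],[0,0,0],[0,0,0],[0,0,0],[0,0,0],[0,0,0],[0,0,0],[0,0,0],[0,0,0]],"grip":[60,30,20,20,20,20,20,20,20,20]}'
python3 - <<'E'
from h import *
c=cap('wrist');s=r.sense();print(s['tcp_pos'],s['wrist_force'].round(1))
g=cv2.cvtColor(c['frame'],cv2.COLOR_RGB2GRAY).astype(int)
for p in((.6143,-.0145,.03),(.6066,-.0537,.097)):print(proj(c,p))
print(g[275,285:365].tolist())
f=cv2.cvtColor(c['frame'],cv2.COLOR_RGB2BGR);b=cv2.cvtColor(cap('scene')['frame'],cv2.COLOR_RGB2BGR)
cv2.imwrite('pics/z11.png',np.hstack([cv2.resize(f[150:310,200:440],(480,320),interpolation=2),cv2.resize(b[245:310,270:350],(320,320))]))
E
```

```text
time_s: 16.9
tcp_pos: [0.6129, -0.0156, 0.0851]
ee_rot: [[-0.192, -0.981, -0.0], [-0.981, 0.192, -0.0], [0.0, 0.0, -1.0]]
wrist_force: [-0.3, -0.2, -0.3]
gripper_width: 0.357
[ 0.61282176 -0.01555853  0.08506228] [ 0.3  0.1 -1.8]
(np.float64(321.9919380138104), np.float64(274.8100915762276))
(np.float64(320.54103112358104), np.float64(229.58255112391564))
[121, 122, 120, 118, 151, 144, 140, 140, 146, 64, 45, 51, 53, 53, 53, 55, 54, 53, 52, 52, 54, 54, 55, 54, 54, 55, 53, 56, 56, 54, 54, 55, 56, 55, 54, 55, 56, 55, 56, 56, 55, 54, 56, 55, 55, 54, 54, 55, 56, 56, 55, 56, 55, 54, 55, 56, 54, 56, 54, 55, 56, 56, 55, 54, 54, 54, 54, 54, 51, 46, 100, 147, 138, 137, 142, 147, 115, 118, 119, 120]
```

View pics/z11.png

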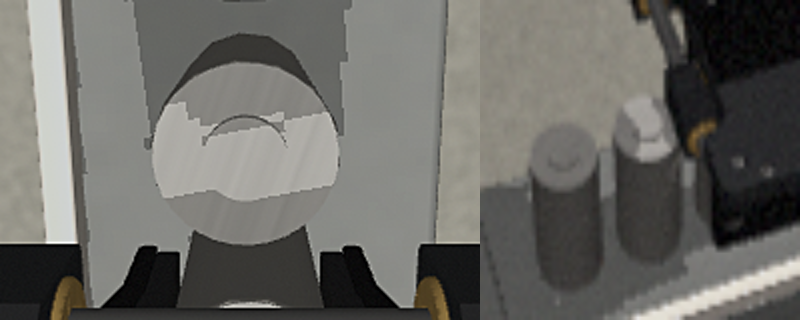

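```bash
python3 -m jog '{"delta_pos":[[0.6,-0.1,0],[0,0,-1.5],[0,0,-0.8],[0,0,0],[0,0,0],[0,0,0]],"rot":[[0,0,0],[0,0,0],[0,0,0],[0,0,0],[0,0,0],[0,0,0]],"grip":[20,20,20,20,20,20]}'
```

```text
time_s: 17.5
tcp_pos: [0.6134, -0.0156, 0.083]
ee_rot: [[-0.192, -0.981, -0.0], [-0.981, 0.192, 0.0], [0.0, 0.0, -1.0]]
wrist_force: [-0.5, -0.6, -1.3]
gripper_width: 0.363
```

```bash
python3 -m jog '{"delta_pos":[[0,0,-0.6],[0,0,0],[0,0,0],[0,0,0]],"rot":[[0,0,0],[0,0,0],[0,0,0],[0,0,0]],"grip":[20,20,20,20]}'
```

```text
time_s: 17.83
tcp_pos: [0.6135, -0.0156, 0.0829]
ee_rot: [[-0.192, -0.981, 0.0], [-0.981, 0.192, -0.0], [0.0, -0.0, -1.0]]
wrist_force: [-0.8, -0.0, 2.2]
gripper_width: 0.36
```

```bash
python3 -m jog '{"delta_pos":[[0,0,0],[0,0,0],[0,0,0],[0,0,10],[0,0,40],[0,0,40],[0,0,40],[-4,-16,0],[-4,-16,0],[-4,-16,0]],"rot":[[0,0,0],[0,0,0],[0,0,0],[0,0,0],[0,0,0],[0,0,0],[0,0,0],[0,0,7],[0,0,7],[0,0,7]],"grip":[55,55,55,55,60,70,70,60,60,60]}'
python3 -m jog '{"delta_pos":[[-4,-16,0],[-4,-16,0],[-4,-16,0],[-4,-16,0],[-4,-16,0],[-4,-16,0],[-4,-16,0],[-4,-16,0],[0,-3,0],[0,0,0]],"rot":[[0,0,7],[0,0,7],[0,0,7],[0,0,7],[0,0,7],[0,0,7],[0,0,7],[0,0,7],[0,0,7],[0,0,6]],"grip":[60,60,60,60,60,60,60,60,60,60]}'
python3 - <<'E'
from h import *
b=cap('scene');c=cap('wrist');s=r.sense();print(s['tcp_pos'],s['ee_rot'].round(3)[:,1])
f=lambda t:cv2.cvtColor(t['frame'],cv2.COLOR_RGB2BGR)
cv2.imwrite('pics/z12.png',np.vstack([cv2.resize(f(b)[250:310,270:350],(460,345),interpolation=2),cv2.resize(f(c)[190:280,10:240],(460,180),interpolation=2)]))
g=cv2.cvtColor(c['frame'],cv2.COLOR_RGB2GRAY);m=((g>165)).astype(np.uint8);m[:190]=0;m[300:]=0;m[:,:265]=0;m[:,345:]=0
kk,l,st,ce=cv2.connectedComponentsWithStats(m)
for i in range(1,kk):
    if 12<st[i,4]<60: print('dot',st[i],ce[i].round(1),onz(c,*ce[i],.05).round(4))
E
```

```text
time_s: 18.67
tcp_pos: [0.6017, -0.0638, 0.2144]
ee_rot: [[0.179, -0.984, 0.003], [-0.984, -0.179, 0.001], [-0.0, -0.003, -1.0]]
wrist_force: [-0.6, 0.5, -0.9]
gripper_width: 0.61
time_s: 19.5
tcp_pos: [0.5693, -0.1959, 0.2132]
ee_rot: [[0.982, -0.188, 0.001], [-0.188, -0.982, -0.0], [0.001, 0.0, -1.0]]
wrist_force: [0.1, -0.6, -1.0]
gripper_width: 0.599
[ 0.56948425 -0.19503896  0.21311627] [-0.193 -0.981 -0.   ]
dot [273 241   6   6  30] [275.4 243.5] [ 0.5645 -0.1536  0.05  ]
dot [284 258   6   6  28] [286.2 260.9] [ 0.5485 -0.1591  0.05  ]
dot [301 270   6   6  31] [303.5 272.6] [ 0.5361 -0.1709  0.05  ]
```

View pics/z12.png

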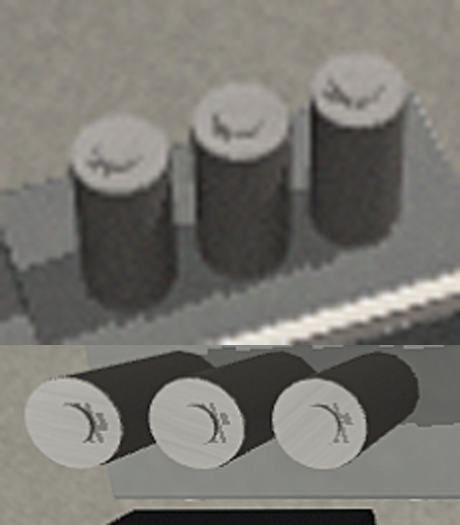

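```bash
python3 -m jog '{"delta_pos":[[0,0.7,-30],[0,0,-39],[0,0,-35],[0,0,-16],[0,0,-4],[0,0,0],[0,0,0]],"rot":[[0,0,0],[0,0,0],[0,0,0],[0,0,0],[0,0,0],[0,0,0],[0,0,0]],"grip":[60,60,60,60,60,60,60]}'
python3 - <<'E'
from h import *
s=r.sense();print(s['tcp_pos'],s['ee_rot'].round(4)[:,1],s['joints'].round(1))
E
```

```text
time_s: 20.18
tcp_pos: [0.5708, -0.194, 0.0899]
ee_rot: [[0.981, -0.193, 0.003], [-0.193, -0.981, -0.001], [0.003, 0.0, -1.0]]
wrist_force: [1.1, -0.0, 0.3]
gripper_width: 0.599
[ 0.5707884  -0.19398744  0.08990678] [-1.926e-01 -9.813e-01  2.000e-04] [ -3.4  28.5 -14.1   0.  -47.2  82.2]
```

```bash
python3 -m jog '{"delta_pos":[[0,0,-1.5],[0,0,0],[0,0,0],[0,0,0],[0,0,0],[0,0,0],[0,0,0],[0,0,0]],"rot":[[0,0,0],[0,0,0],[0,0,0],[0,0,0],[0,0,0],[0,0,0],[0,0,0],[0,0,0]],"grip":[40,0,0,0,0,0,0,0]}'
```

```text
time_s: 20.85
tcp_pos: [0.5694, -0.1947, 0.0872]
ee_rot: [[0.981, -0.192, -0.0], [-0.192, -0.981, -0.001], [-0.0, 0.001, -1.0]]
wrist_force: [0.1, -3.4, 0.3]
gripper_width: 0.16
```

```bash
python3 -m jog '{"delta_pos":[[0,0,0],[0,0,0],[0,0,0],[0,0,0],[0,0,0],[0,0,0],[0,0,0],[0,0,0],[0,0,0],[0,0,0]],"rot":[[0,0,-5],[0,0,-5],[0,0,-5],[0,0,-5],[0,0,-5],[0,0,-5],[0,0,-5],[0,0,-5],[0,0,-5],[0,0,-5]],"grip":[0,0,0,0,0,0,0,0,0,0]}'
python3 -m jog '{"delta_pos":[[0,0,0],[0,0,0],[0,0,0],[0,0,0],[0,0,0],[0,0,0],[0,0,0],[0,0,0]],"rot":[[0,0,-5],[0,0,-5],[0,0,-4],[0,0,-4],[0,0,-2],[0,0,0],[0,0,0],[0,0,0]],"grip":[0,0,0,0,0,0,0,0]}'
python3 - <<'E'
from h import *
s=r.sense();R=s['ee_rot'];print(s['tcp_pos'],R.round(4)[:,1],'turn',258.9-(np.degrees(np.arctan2(R[1,1],R[0,1]))%360),s['joints'].round(1),s['moment'].round(3),s['wrist_force'].round(1))
a=np.array([.5694,-.1943])
for n in('wrist','scene','top'):
    c=cap(n,n+'_e.png');g=cv2.cvtColor(c['frame'],cv2.COLOR_RGB2GRAY)
    u,v=map(int,proj(c,(*a,.07)));print(n,u,v)
    w=40 if n!='wrist' else 90
    x0,y0=max(u-w,0),max(v-w,0);q=(g[y0:v+w,x0:u+w]>(150)).astype(np.uint8)
    k,l,st,ce=cv2.connectedComponentsWithStats(q)
    for i in range(1,k):
        if 2<st[i,4]<250:
            p=onz(c,*(ce[i]+[x0,y0]),.05);pt=onz(c,*(ce[i]+[x0,y0]),.092)
            d=p[:2]-a;e=pt[:2]-a;print(st[i]+[x0,y0,0,0,0],'z50 r %.0f cw %.0f'%(1e3*np.hypot(*d),168.9-np.degrees(np.arctan2(d[1],d[0]))),'z92 r %.0f cw %.0f'%(1e3*np.hypot(*e),168.9-np.degrees(np.arctan2(e[1],e[0]))))
E
```

```text
time_s: 21.68
tcp_pos: [0.5696, -0.1944, 0.0872]
ee_rot: [[0.48, -0.877, 0.0], [-0.877, -0.48, -0.001], [0.001, 0.0, -1.0]]
wrist_force: [-1.2, -2.5, 0.4]
gripper_width: 0.161
time_s: 22.35
tcp_pos: [0.5697, -0.1943, 0.0872]
ee_rot: [[0.156, -0.988, 0.0], [-0.988, -0.156, -0.001], [0.001, -0.0, -1.0]]
wrist_force: [-0.2, -4.0, 0.9]
gripper_width: 0.16
[ 0.56971431 -0.19432576  0.08715045] [-9.878e-01 -1.560e-01 -4.000e-04] turn 69.92773295020655 [ -3.4  28.7 -14.3   0.  -47.   12.4] [-1.101  0.096  0.07 ] [-0.2 -4.   0.9]
wrist 325 302
[380 312   2  27  32] z50 r 34 cw 17 z92 r 21 cw 339
[268 316   3  19  36] z50 r 35 cw 123 z92 r 21 cw 161
[322 341   7  34 237] z50 r 39 cw 70 z92 r 13 cw 71
[306 344   1   3   3] z50 r 33 cw 87 z92 r 11 cw 113
[341 356   4  18  24] z50 r 45 cw 58 z92 r 18 cw 48
[305 361   5  13  24] z50 r 46 cw 82 z92 r 20 cw 92
scene 236 296
top 377 224
```

```bash
python3 -m jog '{"delta_pos":[[0,0,0],[0,0,0],[0,0,0],[0,0,0],[0,0,0]],"rot":[[0,0,-1.2],[0,0,-1],[0,0,0],[0,0,0],[0,0,0]],"grip":[0,0,0,0,0]}'
cat > e.py <<'E'
from h import *
s=r.sense();R=s['ee_rot'];print(s['tcp_pos'],'turn',258.9-(np.degrees(np.arctan2(R[1,1],R[0,1]))%360),s['moment'].round(3),s['wrist_force'].round(1),s['gripper_width'])
a=np.array([.5694,-.1943]);c=cap('wrist');g=cv2.cvtColor(c['frame'],cv2.COLOR_RGB2GRAY)
q=(g[300:390,312:338]>150).astype(np.uint8);k,l,st,ce=cv2.connectedComponentsWithStats(q);i=1+np.argmax(st[1:,4])
ys,xs=np.where(l==i)
vx,vy,x,y=cv2.fitLine(np.float32(np.c_[xs+312,ys+300]),2,0,.01,.01).ravel()
p,t=onz(c,x-12*vx,y-12*vy,.092),onz(c,x+12*vx,y+12*vy,.092);d=t-p
print(st[i],'line dir cw',(168.9-np.degrees(np.arctan2(d[1],d[0])))%180,'pos',p.round(4),t.round(4))
E
python3 e.py
```

```text
time_s: 22.92
tcp_pos: [0.5698, -0.1943, 0.0872]
ee_rot: [[0.116, -0.993, 0.001], [-0.993, -0.116, -0.001], [0.001, -0.001, -1.0]]
wrist_force: [0.6, -5.8, 0.9]
gripper_width: 0.156
[ 0.56976443 -0.19431498  0.08718692] turn 72.21776688511935 [-1.588  0.027  0.071] [ 0.6 -5.8  0.9] 0.15578782544803124
[ 10  41   7  34 238] line dir cw 72.14556733086582 pos [ 0.5686 -0.1863  0.092 ] [ 0.5674 -0.1761  0.092 ]
```

```bash
python3 - <<'E'
from h import *
from station import finish_job
c=cap('scene');a=cv2.cvtColor(cv2.imread('pics/scene1.png'),cv2.COLOR_BGR2RGB).astype(int);b9=cv2.cvtColor(cv2.imread('pics/b9.png'),cv2.COLOR_BGR2RGB).astype(int);f=c['frame'].astype(int)
for n,(u,v) in dict(reel=(121,308),bottle=(457,216),capac=(405,251)).items():
    d=np.abs(f-a)[v-22:v+22,u-20:u+20];print(n,d.mean().round(2))
d=np.abs(f-b9)[255:305,275:325];print('cells b,c vs b9',d.mean().round(2))
print(finish_job())
E
```

```text
reel 20.57
bottle 7.0
capac 7.02
cells b,c vs b9 5.17
the job is handed in; nothing more can be done
None
```

The job is handed in at about 23 s of the 58 s allowed. Both loose cells stand on places 2 and 3, and the gripper is still holding the selector at its third click.

- **Cells:** just before release, the wrist camera put both cells within about 1 mm of their disc centres. A camera check after release showed all three upright in a straight row, with no copper visible around any of them.
- **cell_a:** it stood about 3 mm off its disc at the start. I gripped it, raised it a millimetre or two and re-centred it so that all three cells are centred.
- **Selector:** I turned it clockwise with one grasp. The tool turned 72.2° and the knob's white line read 72.1°, against 72° for the third click. I never went past that.
- **Bottle and capacitor:** the arm kept clear of both. Their last scene-image difference from the first picture was about 7 grey levels. The placed cells, not touched since, showed about 5 against a later picture.
- **Reel (not confirmed):** the same comparison gave about 21 around the reel. I think that is the arm's shadow or the arm in view, since I never went near the reel. I had used up my picture views, so I could not confirm it.

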